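# Nutmegs from the back of the rack

## Task

Move the tall tin or tins at the front of the rack out of the way, draw out the pan of nutmegs from behind them, and pour all the nutmegs through the funnel into the glass jar. Put the empty pan back in its place under the rack's roof with its handle to the front, stand each tin back centred on a coaster in front of it, and put the used funnel down on the green chopping board. Leave the jar standing, and do not disturb the mug, the tub or the sauce jar.

Things in the scene. Friction and masses are not known exactly. Their poses are not given: they have to be found in the camera images.
- rack: fixed wooden rack, to the left or right (the jar is on the other side); origin at worktop level, +x away from the robot within 0.12 rad. Base plate x -130 to 170, y +-110 mm, top 4 mm up. Roof over its rear, x 65 to 165 mm, underside 135 mm up, on 12 mm posts at x 73 and 158, y +-92 mm; small jars on it from x 110 mm, up to 205 mm high. Open in front and behind
- coaster_1 (a point): centre of the left (+y) cork coaster, a flat disc 78 mm across let into the front of the rack's base plate at rack (-62, +40) mm; 4 mm above the worktop
- coaster_2 (a point): centre of the right (-y) cork coaster, at rack (-62, -40) mm; 4 mm above the worktop
- pan_home (a point): place of the pan (its origin) on the rack's base plate under the roof, at rack (100, 0) mm, 4 mm above the worktop; the pan at home points its handle out to the front (rack -x)
- pan: steel pan, blue handle, 0.16 kg; origin centre of the bowl's underside, x from handle to bowl. Bowl 76 mm long (x), end walls 36 mm high; floor 46 mm wide (y), from which both sides rise as 30 degree ramps to lips at y +-52 mm, 20 mm up: it pours over either side when rolled 50 to 60 degrees about its handle. Starts with its bowl under the roof, handle out to the front, behind the tins
- pan_grip (a point): point to hold the pan's handle, at pan (-100, 0, 35) mm. The handle is straight, from pan x -37 to -139 mm, 12 mm wide (y), 25 to 45 mm above the pan's underside
- tin_a: red tin, 66 mm across and 94 mm high, and on it a black round lid knob 26 mm across and 26 mm tall (94 to 120 mm up), to lift it by; weight in the lower half; the lid stays on; 0.25 to 0.5 kg; origin at the centre of its underside. On either coaster at the start; may be absent (None)
- tin_b: yellow tin, 66 mm across and 94 mm high, and on it a black round lid knob 26 mm across and 26 mm tall (94 to 120 mm up), to lift it by; weight in the lower half; the lid stays on; 0.25 to 0.5 kg; origin at the centre of its underside. On either coaster at the start; may be absent (None)
- jar: open straight glass jar, 0.6 kg, standing on the worktop, 66 mm outside diameter, 59 mm inside, 110 mm high, floor 6 mm thick; origin at the centre of its underside
- funnel: white funnel, 0.12 kg, loose in the jar's mouth at the start. Origin: centre of the spout's lower end. Spout 52 mm outside, 46 mm inside, to z 28 mm; cone to the rim at z 72 mm, 130 mm across; lugs at z 25 mm rest on the jar's rim (origin then 85 mm, rim 157 mm above the jar's underside). A handle ear sticks out level along funnel +x, in any direction. It can stand on its spout
- funnel_ear (a point): point to hold the funnel's ear, at funnel (87, 0, 61) mm; the ear is 14 mm wide (funnel y), 22 mm tall (z 50 to 72 mm) and reaches from 64 to 104 mm out along funnel x
- board: fixed green chopping board between rack and jar, 280 mm (x) by 160 mm (y), 6 mm thick; origin at the centre of its underside, on the worktop
- mug: bystander: blue mug, 76 mm across, 85 mm high, beyond the board
- tub: bystander: white spread tub with yellow lid, 106 x 136 x 70 mm, beyond the board
- sauce: bystander: small jar with a green cap, 56 mm across, 120 mm high, at the far right
- nut1: brown whole nutmeg, a hard ball 20 mm across, 10 g, rolls; origin at its centre; in the pan at the start; may be absent (None)
- nut2: brown whole nutmeg, a hard ball 20 mm across, 10 g, rolls; origin at its centre; in the pan at the start; may be absent (None)
- nut3: brown whole nutmeg, a hard ball 20 mm across, 10 g, rolls; origin at its centre; in the pan at the start; may be absent (None)
- nut4: brown whole nutmeg, a hard ball 20 mm across, 10 g, rolls; origin at its centre; in the pan at the start; may be absent (None)
- nut5: brown whole nutmeg, a hard ball 20 mm across, 10 g, rolls; origin at its centre; in the pan at the start; may be absent (None)
- nut6: brown whole nutmeg, a hard ball 20 mm across, 10 g, rolls; origin at its centre; in the pan at the start; may be absent (None)

How it is judged:
By the outcome, as a careful person would: the job done as asked, in the order asked, and still so for the second after the job is handed in, with the robot touching nothing.
Of tin_a, tin_b only 1 to 2 are there at a start; the rules pass over those that are not, and their reading is None.
Of nut1, nut2, nut3, nut4, nut5, nut6 only 3 to 6 are there at a start; the rules pass over those that are not, and their reading is None.
At some moment in a run one of tin_a, tin_b may be knocked a few centimetres aside while the robot is not near it.
It also fails if it takes over 210 s, if anything falls off the work surface, if the arm or the gripper's body presses on something with over 40 N, if the wrist force passes 120 N, or if a joint passes its speed limit or range.

## Robot

A 7-joint arm with a two-finger parallel gripper is mounted at the origin on the work surface. World frame = base frame: x ahead of the robot, y to its left, z up, the work surface at z = 0. Lengths are in mm, angles in rad, forces in N, time in s.
With the tool pointing down it reaches from about 425 to 875 mm from the base axis. Payload 9.9 kg.
Tool frame: the origin (TCP) lies between the finger pads; the fingertips stand 8 mm ahead of it and the grasp point (between the pads) lies 11 mm behind it (tips_ahead is the distance from the TCP to the fingertips, in mm); z points along the fingers, y is the line along which they close (so a half turn about z gives the same grasp; the last joint's range is limited). The gripper opens to 85 mm and grips with 20 to 120 N. Pads are 22 mm wide; open, the fingers measure 114 mm over their backs; the gripper's body (76 mm by 85 mm) begins 54 mm behind the grasp point. The pads swing forward as they close: fully open they stand 13 mm farther back than shut.
Start: joints at [1.247, 0.576, 0.025, 1.437, -0.015, 1.129, -0.057], TCP at [160.322, -655.687, 239.289] pointing down, gripper open.
Joint ranges: [-2.76, 2.76], [-0.34, 2.15], [-1.52, 1.57], [0.19, 2.46], [-1.09, 4.23], [0.17, 1.99], [-2.82, 2.82]. Speed limits (rad/s): [2.22, 2.22, 3.01, 3.01, 3.14, 3.14, 3.14].

## Interface

Orientations are given as a unit quaternion [w, x, y, z].
In Python, from bench import * gives the robot as it stands.
- The arm moves only by the shell command python3 -m jog 'ROWS' [FORCE]. ROWS is JSON, a list of rows, each a list of 3 entries, a list of its own where there are three numbers: the turn, a rotation vector about the tool's x, y, z in rad, then the shift along the tool's x, y, z in m, then the gripper command: -1 is fully open, 1 is shut, values between are in proportion. A call has 1 to 10 rows; each row is the pose to reach, as a shift and turn from the pose commanded when the call began, along the tool's axes at that moment; what a row does not reach only later rows make up. A row lasts 1/12 s, in which the tool goes at most 41.7 mm and 7.16 degrees, less where a joint would pass 70% of its speed; a pose out of reach is approached as far as the arm can. A call with a gripper value outside its range is refused whole. The fingers move at their own pace and stop on an object; FORCE is the grip in N (left out, the last holds). Time passes only in rows, so rows that repeat a pose let the fingers close. It gives the time, the measured TCP pose, the force, the opening and the grip force at its end, in the units of the state.
- observe(): the state, without advancing time (a new reading comes with each control period).
- camera(name): name is "scene" or "top" or "wrist"; returns a dict with "color" (384x512x3 uint8, blue, green, red), "intrinsics" (3x3 intrinsics, pixels), "dist" ([k1, k2, p1, p2, k3] as OpenCV has them; the pictures are not rectified), "extrinsics" (4x4, takes a point from camera to world coordinates). Camera axes: x right, y down, z forward; pixel columns grow to the right and rows downward; lengths in mm; the calibration is good to about 2 mm. A picture is of the moment at which its call begins. There is no depth.
- hand_in(): hands the job in; it is judged then, once.
The state is a dict: "time_s": time; "joint_pos": joint angles; "qvel": joint speeds; "effort": joint torques, N m; "tcp_pos": TCP position; "eef_rot": TCP orientation; "contact_force": force on the tool from outside, world axes, zero at the start; "moment": the same for the moment, N m; "width": finger opening in mm; "grasp_force": force on a finger pad.
Only numpy, scipy, OpenCV 4.12 (cv2) and the standard library are available. Lean on these libraries where they do the work, as an engineer would, in place of code of your own. Each camera call takes 0.05 s, during which the arm holds its last target. There are 200 camera calls.

## Working session

There is one attempt and no reset: what is moved stays moved. The work goes in short steps, Python scripts to look and compute and a shell command to move; the robot and the scene stay as the last step left them, time stands still between calls to the robot, and variables do not carry over. Pictures are saved under pics/ and viewed, at most 17 in all, crops included, and the job is handed in when it is done.

```bash
ls; mkdir -p pics; python3 - <<'E'
from bench import *
import cv2,numpy as np
s=observe();print({k:np.round(v,3).tolist() for k,v in s.items()})
for n in("scene","top"):
    c=camera(n);cv2.imwrite(f"pics/{n}0.png",cv2.resize(c["color"],(800,600),interpolation=cv2.INTER_CUBIC))
    print(n,np.round(c["intrinsics"],1).tolist(),c["dist"],np.round(c["extrinsics"],3).tolist())
E
```

```text
pics
{'time_s': 0.0, 'joint_pos': [1.247, 0.577, 0.025, 1.438, -0.015, 1.129, -0.056], 'qvel': [0.0, 0.002, -0.002, 0.001, -0.001, 0.001, 0.001], 'effort': [-0.0, -76.575, 2.25, -28.596, 0.015, 0.013, 0.0], 'tcp_pos': [160.259, -655.242, 238.454], 'eef_rot': [-0.001, 0.993, 0.12, -0.0], 'contact_force': [-0.304, -0.271, -0.093], 'moment': [-0.058, 0.071, -0.048], 'grasp_force': 0.0, 'width': 85.367}
scene [[448.1, 0.0, 254.1], [0.0, 448.1, 190.6], [0.0, 0.0, 1.0]] [0.00304284 0.         0.         0.         0.        ] [[-0.878, -0.396, 0.267, 245.527], [-0.478, 0.718, -0.506, 637.297], [0.009, -0.572, -0.82, 1211.514], [0.0, 0.0, 0.0, 1.0]]
top [[363.5, 0.0, 250.3], [0.0, 363.5, 189.6], [0.0, 0.0, 1.0]] [-0.02509005  0.          0.          0.          0.        ] [[-0.017, -0.997, 0.072, 572.869], [-1.0, 0.016, -0.01, -71.49], [0.009, -0.072, -0.997, 1018.048], [0.0, 0.0, 0.0, 1.0]]
```

View pics/scene0.png

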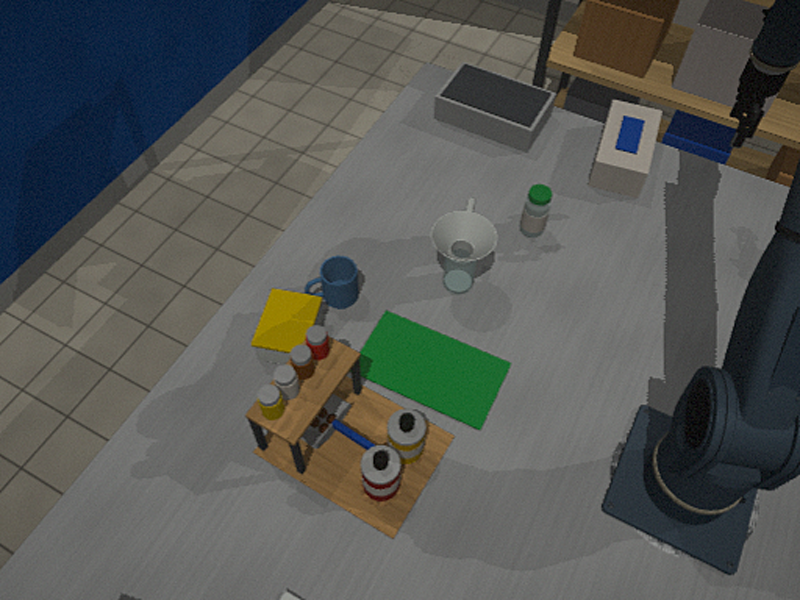

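View pics/top0.png

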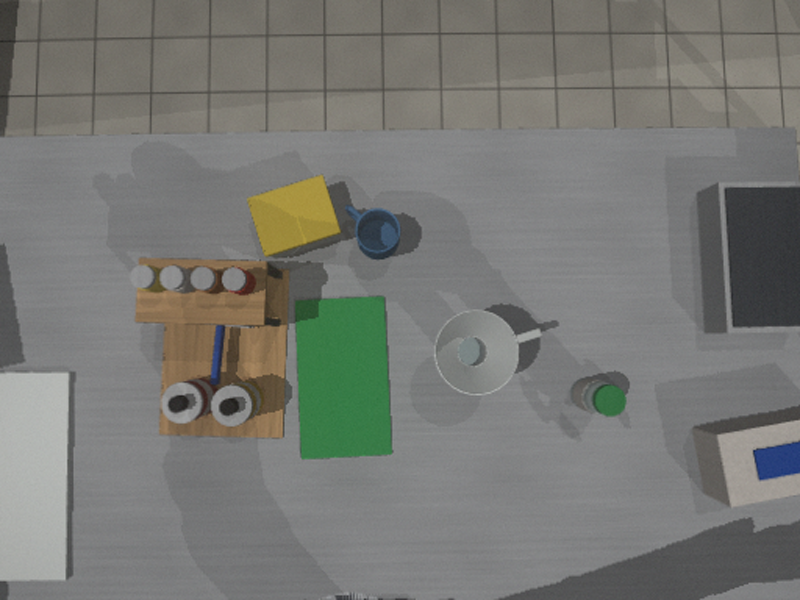

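Scene: red tin (scene 380,472; top 182,401) is on the left coaster, yellow (405,436; 232,405) on the right. The blue handle is at top (218,350), the funnel rim centre at top (477,352) with its ear to (540,334), and the board is in the middle.

```bash
cat > h.py <<'E'
from bench import *
import cv2,numpy as np
from scipy.spatial.transform import Rotation as R
def ray(c,u,v):
    p=cv2.undistortPoints(np.float64([[[u,v]]]),np.float64(c["intrinsics"]),np.float64(c["dist"]))[0,0]
    E=np.float64(c["extrinsics"]);return E[:3,3],E[:3,:3]@[p[0],p[1],1]
def at(c,u,v,z):
    o,d=ray(c,u,v);return (o+d*(z-o[2])/d[2])[:2].round(1)
def crop(c,u0,v0,u1,v1,k,f):
    cv2.imwrite(f,cv2.resize(c["color"][v0:v1,u0:u1],None,fx=k,fy=k,interpolation=cv2.INTER_CUBIC))
def tool():
    s=observe();q=s["eef_rot"];return np.array(s["tcp_pos"]),R.from_quat([q[1],q[2],q[3],q[0]])
def go(p,ydir=None):
    """shift (tool m) and turn to reach TCP p, tool down, tool y along ydir (mod pi)"""
    t,r=tool();print("shift",(r.inv().apply(np.array(p)-t)/1000).round(4).tolist())
    if ydir is not None:
        y=np.array([*ydir,0])/np.hypot(*ydir)
        b=[]
        for s in(1,-1):
            z=np.array([0,0,-1.]);T=R.from_matrix(np.c_[np.cross(s*y,z),s*y,z]);b.append((r.inv()*T).as_rotvec())
        print("turns",[x.round(4).tolist() for x in b])
E
python3 - <<'E'
from h import *
t=camera("top");s=camera("scene")
k=.64
for n,z,a,b in [("redlid",98,(182,401),(381,457)),("yellid",98,(232,405),(408,425)),("redknob",124,(178,403),(380,456)),("yelknob",124,(229,407),(406,417)),
 ("rackFR",4,(284,438),(454,437)),("rackFL",4,(160,434),(395,537)),("handlefront",49,(214,382),None),("handleback",49,(219,327),(333,424)),
 ("boardBL",6,(296,300),None),("boardBR",6,(384,296),(388,313)),("boardFR",6,(392,454),(510,366)),("boardFL",6,(300,459),(481,427)),
 ("rim",157,(477,352),(464,240)),("eartip",157,(541,334),(472,202)),("sauce",120,(610,400),(540,193)),("mug",85,(378,231),(338,267))]:
    print(n,at(t,a[0]*k,a[1]*k,z), at(s,b[0]*k,b[1]*k,z) if b else "")
crop(t,95,155,205,290,4.4,"pics/c1.png"); crop(s,265,110,345,200,6,"pics/c2.png")
cs=camera("scene");crop(s,150,200,300,350,4,"pics/c3.png")
E
```

```text
redlid [476.  257.3] [476.3 249.1]
yellid [468.5 176.9] [463.9 176.3]
redknob [475.7 254.2] [473.2 257.5]
yelknob [468.4 174.6] [468.7 175.7]
rackFR [398.8 110.7] [396.6 117.6]
rackFL [408.9 329.4] [405.  329.5]
handlefront [501.9 220.7] 
handleback [594.8 212.5] [592.5 219.1]
boardBL [641.7  87.9] 
boardBR [646.4 -69.2] [635.9 -63. ]
boardFR [368.2 -78.8] [365.  -69.4]
boardFL [362.4  82.5] [361.   76.3]
rim [ 548.3 -208.8] [ 540.1 -196.3]
eartip [ 573.7 -307.1] [ 568.8 -294.6]
sauce [ 468.  -423.2] [ 464.5 -420.8]
mug [749.  -61.1] [752.9 -65.9]
```

View pics/c1.png

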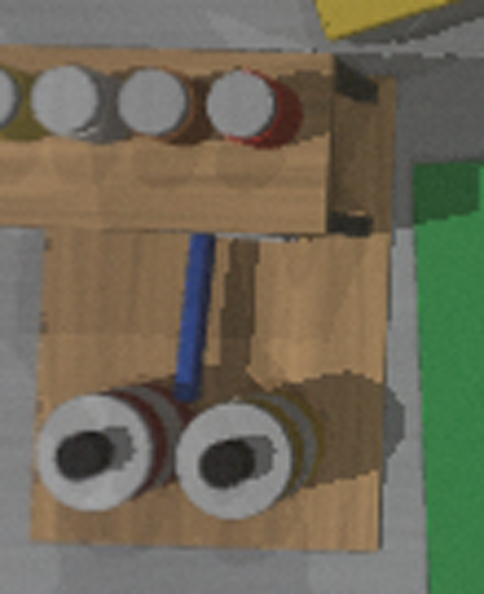

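The rack and tins agree with the sizes given: yaw is about -0.042, the rack origin about (533, 216), and the tins sit near both coasters. I'll move toward the red tin.

```bash
python3 - <<'E'
from h import *
go([480,-330,260],(0.042,0.999))
E
```

```text
shift [0.3879, -0.2402, -0.0209]
turns [[-0.0002, -0.0012, -2.8597], [-0.0008, 0.0001, 0.2819]]
```

```bash
python3 -m jog '[[[0,0,0.28],[0.388,-0.24,-0.021],-0.2],[[0,0,0.282],[0.388,-0.24,-0.021],-0.2],[[0,0,0.282],[0.388,-0.24,-0.021],-0.2],[[0,0,0.282],[0.388,-0.24,-0.021],-0.2],[[0,0,0.282],[0.388,-0.24,-0.021],-0.2],[[0,0,0.282],[0.388,-0.24,-0.021],-0.2],[[0,0,0.282],[0.388,-0.24,-0.021],-0.2],[[0,0,0.282],[0.388,-0.24,-0.021],-0.2],[[0,0,0.282],[0.388,-0.24,-0.021],-0.2],[[0,0,0.282],[0.388,-0.24,-0.021],-0.2]]'
python3 -m jog '[[[0,0,0.0],[0,0,0],-0.2],[[0,0,0.0],[0,0,0],-0.2],[[0,0,0.0],[0,0,0],-0.2]]'
python3 - <<'E'
from h import *
c=camera("wrist");cv2.imwrite("pics/w0.png",c["color"]);print(c["extrinsics"].round(2).tolist(),c["intrinsics"].round(1).tolist(),c["dist"])
go([475,256,210],(0.042,0.999))
E
```

```text
time_s: 1.08
tcp_pos: [453.3, -357.2, 258.7]
eef_rot: [0.0, 1.0, -0.021, 0.0]
contact_force: [1.1, -0.7, 0.1]
width: 51.1
grasp_force: 0.0
time_s: 1.33
tcp_pos: [451.8, -359.2, 258.4]
eef_rot: [0.0, 1.0, -0.021, -0.0]
contact_force: [-0.4, 0.7, -0.8]
width: 51.1
grasp_force: 0.0
[[-0.04, -0.97, -0.26, 516.59], [-1.0, 0.04, 0.01, -361.72], [0.0, 0.26, -0.97, 391.0], [0.0, 0.0, 0.0, 1.0]] [[266.0, 0.0, 256.4], [0.0, 266.0, 196.8], [0.0, 0.0, 1.0]] [-0.01882835  0.          0.          0.          0.        ]
shift [-0.003, -0.6164, 0.048]
turns [[0.0011, -0.0009, 3.14], [0.0006, 0.0007, -0.0016]]
```

View pics/w0.png

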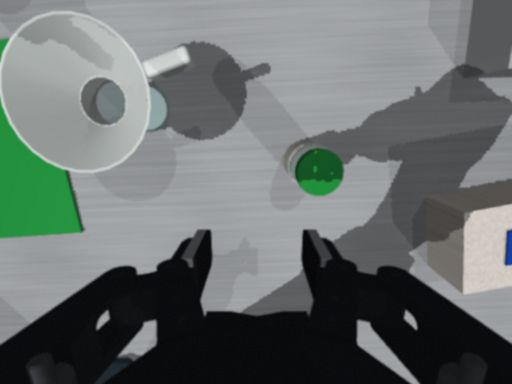

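```bash
python3 - <<'E'
from h import *
c=camera("wrist")
for n,u,v,z in [("rim",75,92,157),("eartip",187,53,157),("earroot",147,70,157),("spoutIn",103,101,113),("rimL",0,85,157),("rimR",151,98,157),("rimT",65,12,157),("rimB",87,172,157),("sauce",319,172,120)]: print(n,at(c,u,v,z))
E
python3 -m jog '[[[0,0,0],[-0.003,-0.35,0.0],-0.2],[[0,0,0],[-0.003,-0.35,0.0],-0.2],[[0,0,0],[-0.003,-0.35,0.0],-0.2],[[0,0,0],[-0.003,-0.35,0.0],-0.2],[[0,0,0],[-0.003,-0.35,0.0],-0.2],[[0,0,0],[-0.003,-0.35,0.0],-0.2],[[0,0,0],[-0.003,-0.35,0.0],-0.2],[[0,0,0],[-0.003,-0.35,0.0],-0.2],[[0,0,0],[-0.003,-0.35,0.0],-0.2],[[0,0,0],[-0.003,-0.35,0.0],-0.2]]' | tail -5
python3 -m jog '[[[0,0,0],[0,-0.266,0.02],-0.2],[[0,0,0],[0,-0.266,0.02],-0.2],[[0,0,0],[0,-0.266,0.02],-0.2],[[0,0,0],[0,-0.266,0.02],-0.2],[[0,0,0],[0,-0.266,0.02],-0.2],[[0,0,0],[0,-0.266,0.02],-0.2],[[0,0,0],[0,-0.266,0.02],-0.2],[[0,0,0],[0,-0.266,0.02],-0.2],[[0,0,0],[0,-0.266,0.02],-0.2],[[0,0,0],[0,-0.266,0.02],-0.2]]' | head -3
python3 - <<'E'
from h import *
c=camera("wrist");cv2.imwrite("pics/w1.png",cv2.resize(c["color"],(768,576),interpolation=cv2.INTER_CUBIC))
E
```

```text
rim [ 550.2 -213. ]
eartip [ 574.8 -309.7]
earroot [ 563.8 -275.8]
spoutIn [ 546.8 -211.4]
rimL [ 559.2 -150.4]
rimR [ 542.2 -276. ]
rimT [ 609.  -217.3]
rimB [ 482.9 -209.5]
sauce [ 467.  -425.1]
tcp_pos: [464.0, -5.7, 258.7]
eef_rot: [-0.001, 1.0, -0.019, 0.0]
contact_force: [0.0, -0.6, -0.3]
width: 51.3
grasp_force: 0.0
time_s: 3.1
tcp_pos: [476.0, 253.9, 238.3]
eef_rot: [0.001, 1.0, -0.023, -0.0]
```

View pics/w1.png

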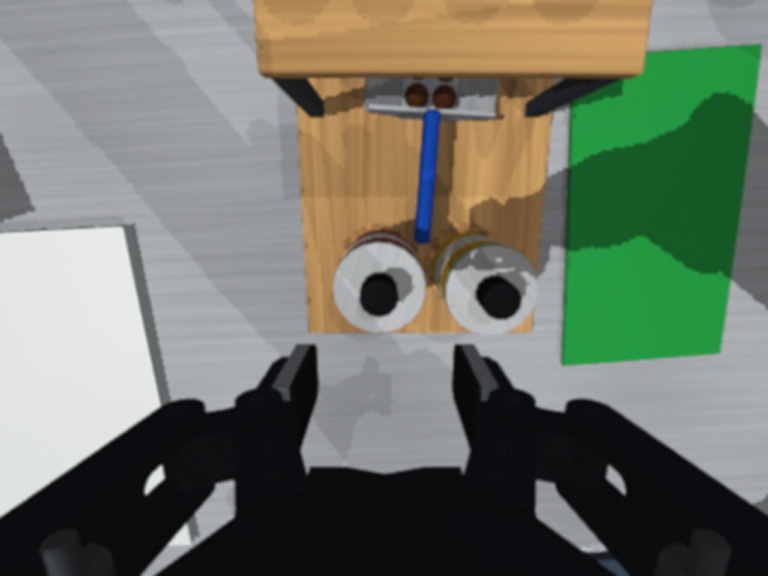

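```bash
python3 - <<'E'
from h import *
c=camera("wrist")
for n,u,v,z in [("red",379,294,124),("yel",498,297,124),("redlid",380,288,98),("yellid",491,289,98),("FL",310,332,4),("FR",531,332,4),("white",130,225,0),("white60",130,225,60),("tipH",422,241,49),("backH",433,112,49),("boardFL",562,364,6),("boardFR",720,352,6),("boardBR",760,45,6)]: print(n,at(c,u/1.5,v/1.5,z))
go([476,255,130],(0.042,0.999))
E
```

```text
red [475.7 257.5]
yel [470.2 181.2]
redlid [473.2 257.2]
yellid [468.8 178.9]
FL [409.  329.8]
FR [398.8 113.8]
white [519.8 487.8]
white60 [523.2 449.6]
tipH [498.5 222.6]
backH [594.6 212.1]
boardFL [364.1  81.7]
boardFR [369.  -77.1]
boardBR [643.5 -65.9]
shift [0.0, -0.001, 0.1086]
turns [[-0.0005, -0.0015, 3.1379], [0.001, -0.0003, -0.0037]]
```

```bash
python3 -m jog '[[[0,0,0],[-0.001,-0.003,0.04],-0.2],[[0,0,0],[-0.001,-0.003,0.08],-0.2],[[0,0,0],[-0.001,-0.003,0.105],-0.2],[[0,0,0],[-0.001,-0.003,0.12],-0.2],[[0,0,0],[-0.001,-0.003,0.128],-0.2],[[0,0,0],[-0.001,-0.003,0.128],-0.2],[[0,0,0],[-0.001,-0.003,0.128],1],[[0,0,0],[-0.001,-0.003,0.128],1],[[0,0,0],[-0.001,-0.003,0.128],1],[[0,0,0],[-0.001,-0.003,0.128],1]]' 50
python3 -m jog '[[[0,0,0],[0,0,0],1],[[0,0,0],[0,0,0],1],[[0,0,0],[0,0,0],1],[[0,0,0],[0,0,-0.01],1],[[0,0,0],[0,0,-0.03],1],[[0,0,0],[0,0,-0.06],1],[[0,0,0],[0,0,-0.09],1],[[0,0,0],[0,0,-0.12],1],[[0,0,0],[0,0,-0.14],1],[[0,0,0],[0,0,-0.14],1]]'
```

```text
time_s: 4.03
tcp_pos: [475.2, 259.5, 112.0]
eef_rot: [-0.0, 1.0, -0.021, 0.001]
contact_force: [0.5, -2.5, 7.3]
width: 24.6
grasp_force: 49.3
time_s: 4.87
tcp_pos: [475.7, 261.0, 255.7]
eef_rot: [-0.002, 1.0, -0.021, 0.003]
contact_force: [0.7, 0.0, -3.6]
width: 24.2
grasp_force: 49.6
```

```bash
python3 -m jog '[[[0,0,0],[0,0.015,0],1],[[0,0,0],[0.01,0.04,0],1],[[0,0,0],[0.02,0.07,0],1],[[0,0,0],[0.03,0.1,0],1],[[0,0,0],[0.04,0.13,0],1],[[0,0,0],[0.06,0.16,0],1],[[0,0,0],[0.08,0.19,0],1],[[0,0,0],[0.09,0.22,0],1],[[0,0,0],[0.098,0.245,0],1],[[0,0,0],[0.1,0.257,0],1]]'|sed -n 2p
python3 -m jog '[[[0,0,0],[0,0,0],1],[[0,0,0],[0,0,0.02],1],[[0,0,0],[0,0,0.05],1],[[0,0,0],[0,0,0.08],1],[[0,0,0],[0,0,0.105],1],[[0,0,0],[0,0,0.12],1],[[0,0,0],[0,0,0.13],1],[[0,0,0],[0,0,0.135],1],[[0,0,0],[0,0,0.139],1],[[0,0,0],[0,0,0.139],1]]'
```

```text
tcp_pos: [563.6, -5.9, 249.7]
time_s: 6.53
tcp_pos: [564.4, -0.5, 113.4]
eef_rot: [-0.0, 1.0, -0.021, 0.001]
contact_force: [-2.0, 0.4, 5.9]
width: 24.1
grasp_force: 51.9
```

```bash
python3 -m jog '[[[0,0,0],[0,0,0],-0.2],[[0,0,0],[0,0,0],-0.2],[[0,0,0],[0,0,0],-0.2],[[0,0,0],[0,0,0],-0.2],[[0,0,0],[0,0,-0.04],-0.2],[[0,0,0],[0,0,-0.08],-0.2],[[0,0,0],[0,0,-0.12],-0.2],[[0,0,0],[0,0,-0.12],-0.2]]'|sed -n 2p
python3 -m jog '[[[0,0,0],[-0.103,-0.176,0],-0.2],[[0,0,0],[-0.103,-0.176,0],-0.2],[[0,0,0],[-0.103,-0.176,0],-0.2],[[0,0,0],[-0.103,-0.176,0],-0.2],[[0,0,0],[-0.103,-0.176,0],-0.2],[[0,0,0],[-0.103,-0.176,0],-0.2],[[0,0,0],[-0.103,-0.176,0],-0.2],[[0,0,0],[-0.103,-0.176,0],-0.2]]'|head -3
python3 - <<'E'
from h import *
go([470,180,112],(0.045,0.999))
E
```

```text
tcp_pos: [566.8, -1.1, 239.1]
time_s: 7.87
tcp_pos: [468.1, 178.5, 231.6]
eef_rot: [0.0, 1.0, -0.021, 0.0]
shift [0.0017, -0.0016, 0.1196]
turns [[0.0006, 0.0006, -3.1386], [0.0004, -0.0004, 0.003]]
```

```bash
python3 -m jog '[[[0,0,0],[0.001,-0.001,0.04],-0.2],[[0,0,0],[0.001,-0.001,0.08],-0.2],[[0,0,0],[0.001,-0.001,0.105],-0.2],[[0,0,0],[0.001,-0.001,0.115],-0.2],[[0,0,0],[0.001,-0.001,0.12],-0.2],[[0,0,0],[0.001,-0.001,0.12],1],[[0,0,0],[0.001,-0.001,0.12],1],[[0,0,0],[0.001,-0.001,0.12],1],[[0,0,0],[0.001,-0.001,0.12],1],[[0,0,0],[0.001,-0.001,0.12],1]]' 50
python3 -m jog '[[[0,0,0],[0,0,0],1],[[0,0,0],[0,0,0],1],[[0,0,0],[0,0,-0.02],1],[[0,0,0],[0,0,-0.05],1],[[0,0,0],[0,0,-0.06],1],[[0,0,0],[0,0.02,-0.06],1],[[0,0,0],[0,0.05,-0.06],1],[[0,0,0],[0,0.08,-0.06],1],[[0,0,0],[-0.01,0.11,-0.06],1],[[0,0,0],[-0.01,0.14,-0.06],1]]'
python3 -m jog '[[[0,0,0],[-0.003,0.02,0],1],[[0,0,0],[-0.003,0.03,0],1],[[0,0,0],[-0.003,0.031,0],1],[[0,0,0],[-0.003,0.031,0.02],1],[[0,0,0],[-0.003,0.031,0.04],1],[[0,0,0],[-0.003,0.031,0.05],1],[[0,0,0],[-0.003,0.031,0.055],1],[[0,0,0],[-0.003,0.031,0.058],1],[[0,0,0],[-0.003,0.031,0.058],1],[[0,0,0],[-0.003,0.031,0.058],1]]'
```

```text
time_s: 8.7
tcp_pos: [469.4, 179.6, 112.2]
eef_rot: [-0.0, 1.0, -0.021, 0.001]
contact_force: [0.9, -2.0, 2.2]
width: 24.3
grasp_force: 49.6
time_s: 9.53
tcp_pos: [450.8, 39.4, 171.1]
eef_rot: [0.0, 1.0, -0.021, -0.001]
contact_force: [-0.2, 0.2, -4.9]
width: 23.8
grasp_force: 50.4
time_s: 10.37
tcp_pos: [449.2, 10.6, 114.2]
eef_rot: [-0.0, 1.0, -0.021, 0.0]
contact_force: [-2.9, 0.3, 3.2]
width: 24.1
grasp_force: 51.0
```

```bash
python3 -m jog '[[[0,0,0],[0,0,0],-0.2],[[0,0,0],[0,0,0],-0.2],[[0,0,0],[0,0,0],-0.2],[[0,0,0],[0,0,0],-0.2],[[0,0,0],[0,0,-0.04],-0.2],[[0,0,0],[0,0,-0.08],-0.2],[[0,0,0],[0,0,-0.08],-0.2]]'|sed -n 2p
python3 -m jog '[[[0,0,0],[0.0,-0.04,0],-0.2],[[0,0,0],[0.07,-0.208,0],-0.2],[[0,0,0],[0.07,-0.208,0],-0.2],[[0,0,0],[0.07,-0.208,0],-0.2],[[0,0,0],[0.07,-0.208,0],-0.2],[[0,0,0],[0.07,-0.208,0],-0.2],[[0,0,0],[0.07,-0.208,0],-0.2],[[0,0,0],[0.07,-0.208,0],-0.2],[[0,0,0],[0.07,-0.208,0],-0.2]]'|head -3
python3 - <<'E'
from h import *
c=camera("wrist");cv2.imwrite("pics/w2.png",cv2.resize(c["color"],(768,576),interpolation=cv2.INTER_CUBIC))
E
```

```text
tcp_pos: [451.7, 10.0, 199.1]
time_s: 11.7
tcp_pos: [527.1, 213.2, 193.2]
eef_rot: [0.001, 1.0, -0.022, -0.0]
```

View pics/w2.png

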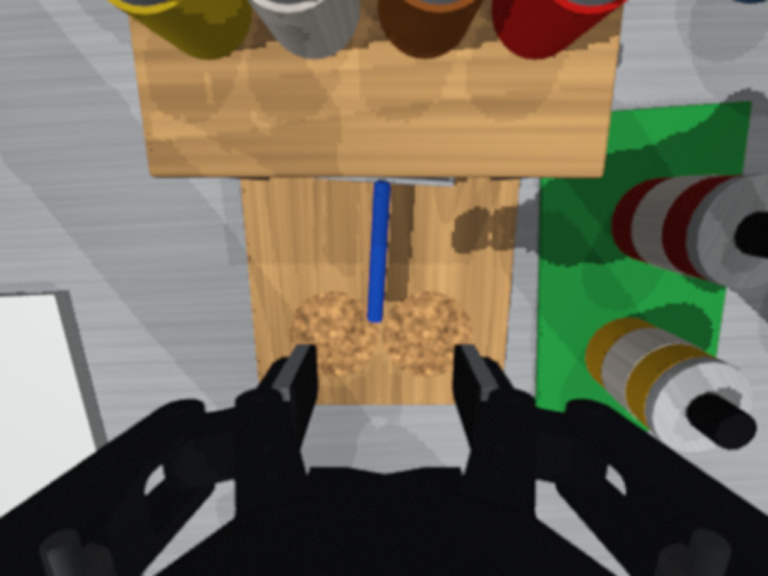

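```bash
python3 - <<'E'
from h import *
c=camera("wrist")
for n,u,v,z in [("c1",333,333,4),("c2",427,333,4),("tipH",376,317,49),("backH",382,185,49),("roofFL",150,177,147),("roofFR",604,177,147),("FL",259,404,4),("FR",507,404,4)]: print(n,at(c,u/1.5,v/1.5,z))
go([541,217,150],(0.065,0.998))
E
```

```text
c1 [474.2 259.4]
c2 [470.7 178.9]
tipH [501.7 220.3]
backH [594.3 211.6]
roofFL [601.5 311.5]
roofFR [592.8 114.9]
FL [409.1 331.7]
FR [399.1 107.6]
shift [0.0136, -0.0048, 0.0435]
turns [[-0.0002, 0.0012, -3.1206], [0.0008, 0.0001, 0.021]]
```

```bash
python3 -m jog '[[[0,0,0.05],[0.013,-0.004,0.04],-0.2],[[0,0,0.05],[0.013,-0.004,0.08],-0.2],[[0,0,0.05],[0.013,-0.004,0.115],-0.2],[[0,0,0.05],[0.013,-0.004,0.14],-0.2],[[0,0,0.05],[0.013,-0.004,0.156],-0.2],[[0,0,0.05],[0.013,-0.004,0.164],-0.2],[[0,0,0.05],[0.013,-0.004,0.164],-0.2]]' 
python3 -m jog '[[[0,0,0],[0,0,0],0.1],[[0,0,0],[0,0,0],0.3],[[0,0,0],[0,0,0],0.5],[[0,0,0],[0,0,0],0.6],[[0,0,0],[0,0,0],0.7],[[0,0,0],[0,0,0],1],[[0,0,0],[0,0,0],1],[[0,0,0],[0,0,0],1],[[0,0,0],[0,0,0],1],[[0,0,0],[0,0,0],1]]' 100
```

```text
time_s: 12.38
tcp_pos: [539.8, 216.5, 28.2]
eef_rot: [0.001, 0.999, -0.047, -0.001]
contact_force: [-0.2, -0.7, -0.0]
width: 51.1
grasp_force: 0.0
time_s: 13.22
tcp_pos: [540.8, 218.0, 30.2]
eef_rot: [-0.0, 0.999, -0.046, 0.0]
contact_force: [-1.8, -0.1, 5.7]
width: 10.4
grasp_force: 97.5
```

```bash
python3 -m jog '[[[0,0,0],[0,0,-0.003],1],[[0,0,0],[0,0,-0.008],1],[[0,0,0],[0,0,-0.015],1],[[0,0,0],[0,0,-0.022],1],[[0,0,0],[0,0,-0.025],1],[[0,0,0],[-0.002,0,-0.025],1],[[0,0,0],[-0.006,0,-0.025],1],[[0,0,0],[-0.012,0,-0.025],1],[[0,0,0],[-0.020,0,-0.025],1],[[0,0,0],[-0.029,0,-0.025],1]]'
python3 -m jog '[[[0,0,0],[-0.009,0,0],1],[[0,0,0],[-0.018,0,0],1],[[0,0,0],[-0.027,0,0],1],[[0,0,0],[-0.036,0,0],1],[[0,0,0],[-0.045,0,0],1],[[0,0,0],[-0.054,0,0],1],[[0,0,0],[-0.062,0,0],1],[[0,0,0],[-0.068,0,0],1],[[0,0,0],[-0.072,0,0],1],[[0,0,0],[-0.074,0,0],1]]'
python3 - <<'E'
from h import *
c=camera("wrist");cv2.imwrite("pics/w3.png",c["color"])
E
```

```text
time_s: 14.05
tcp_pos: [510.6, 220.5, 54.1]
eef_rot: [0.0, 0.999, -0.046, -0.0]
contact_force: [0.6, -0.2, -1.4]
width: 10.0
grasp_force: 97.6
time_s: 14.88
tcp_pos: [437.5, 227.5, 54.5]
eef_rot: [-0.0, 0.999, -0.046, -0.0]
contact_force: [0.6, -0.3, -2.8]
width: 9.9
grasp_force: 97.7
```

View pics/w3.png

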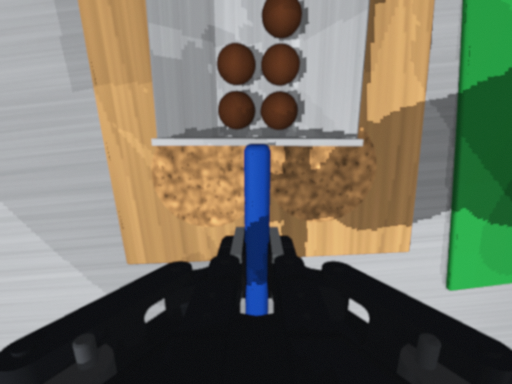

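At least five nutmegs are visible in the pan, which is now clear of the roof. Next I lift it and carry it over toward the jar.

```bash
python3 -m jog '[[[0,0,0],[0,0,-0.005],1],[[0,0,0],[0,0,-0.015],1],[[0,0,0],[0,0,-0.03],1],[[0,0,0],[0,0,-0.05],1],[[0,0,0],[0,0,-0.075],1],[[0,0,0],[0,0,-0.1],1],[[0,0,0],[0,0,-0.125],1],[[0,0,0],[0,0,-0.15],1],[[0,0,0],[0,0,-0.17],1],[[0,0,0],[0,0,-0.18],1]]'|sed -n 2p
python3 -m jog '[[[0,0,0],[0,0.003,-0.002],1],[[0,0,0],[0,0.009,-0.002],1],[[0,0,0],[0,0.017,-0.002],1],[[0,0,0],[0,0.027,-0.002],1],[[0,0,0],[0,0.039,-0.002],1],[[0,0,0],[0.001,0.053,-0.002],1],[[0,0,0],[0.003,0.068,-0.002],1],[[0,0,0],[0.006,0.083,-0.002],1],[[0,0,0],[0.009,0.098,-0.002],1],[[0,0,0],[0.012,0.113,-0.002],1]]'|sed -n 2p
python3 -m jog '[[[0,0,0],[0.002,0.015,0],1],[[0,0,0],[0.004,0.03,0],1],[[0,0,0],[0.006,0.045,0],1],[[0,0,0],[0.008,0.06,0],1],[[0,0,0],[0.01,0.075,0],1],[[0,0,0],[0.012,0.09,0],1],[[0,0,0],[0.014,0.105,0],1],[[0,0,0],[0.016,0.12,0],1],[[0,0,0],[0.018,0.135,0],1],[[0,0,0],[0.02,0.15,0],1]]'|sed -n 2p
python3 -m jog '[[[0,0,0],[0.002,0.014,0],1],[[0,0,0],[0.004,0.027,0],1],[[0,0,0],[0.005,0.039,0],1],[[0,0,0],[0.006,0.05,0],1],[[0,0,0],[0.007,0.06,0],1],[[0,0,0],[0.008,0.068,0],1],[[0,0,0],[0.009,0.074,0],1],[[0,0,0],[0.01,0.078,0],1],[[0,0,0],[0.01,0.08,0],1],[[0,0,0],[0.01,0.08,0],1]]'
python3 -m jog '[[[0.03,0,0],[0,0,0],1],[[0.07,0,0],[0,0,0],1],[[0.12,0,0],[0,0,0],1],[[0.16,0,0],[0,0,0],1],[[0.18,0,0],[0,0,0],1],[[0.18,0,0],[0,0,0],1]]'
python3 - <<'E'
from h import *
s=observe();print(s["joint_pos"])
c=camera("scene");crop(c,200,90,360,240,4,"pics/s1.png");c=camera("wrist");cv2.imwrite("pics/w4.png",c["color"])
E
```

```text
tcp_pos: [439.1, 227.6, 237.6]
tcp_pos: [439.0, 111.6, 235.9]
tcp_pos: [444.6, -39.4, 235.9]
time_s: 18.27
tcp_pos: [448.2, -118.3, 236.4]
eef_rot: [-0.0, 0.999, -0.046, -0.0]
contact_force: [0.3, 0.1, -2.3]
width: 10.3
grasp_force: 97.7
time_s: 18.77
tcp_pos: [448.1, -118.6, 236.3]
eef_rot: [-0.09, 0.995, -0.047, 0.004]
contact_force: [-0.1, -0.1, -0.9]
width: 10.3
grasp_force: 97.7
[ 0.32141944  0.29518025 -0.03841903  1.95088398 -0.20631583  0.94095324
 -1.25439636]
```

View pics/w4.png

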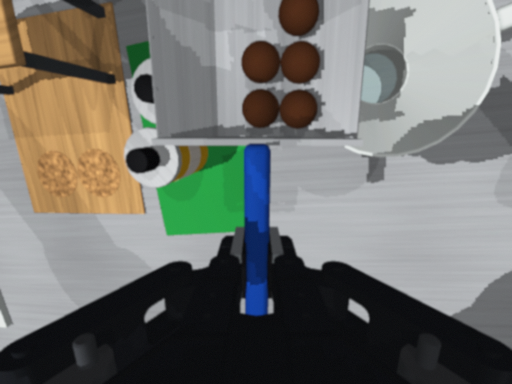

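The pan reaches j5's tight end when rolled right, so I'll pour over the left lip from the far side of the funnel instead.

```bash
python3 -m jog '[[[-0.04,0,0],[0,0,0],1],[[-0.1,0,0],[0,0,0],1],[[-0.15,0,0],[0,0,0],1],[[-0.18,0,0],[0,0,0],1],[[-0.18,0,0],[0,0,0],1]]'|sed -n 3p
python3 -m jog '[[[0,0,0],[0,0.004,0],1],[[0,0,0],[0.001,0.014,0],1],[[0,0,0],[0.003,0.029,0],1],[[0,0,0],[0.004,0.047,0],1],[[0,0,0],[0.006,0.067,0],1],[[0,0,0],[0.008,0.087,0],1],[[0,0,0],[0.01,0.105,0],1],[[0,0,0],[0.011,0.118,0],1],[[0,0,0],[0.012,0.126,0],1],[[0,0,0],[0.012,0.129,0],1]]'|sed -n 2p
python3 -m jog '[[[0,0,0],[0,0,0.004],1],[[0,0,0],[0,0,0.01],1],[[0,0,0],[0,0,0.015],1],[[0,0,0],[0,0,0.018],1],[[-0.04,0,0],[0,0,0.018],1],[[-0.09,0,0],[0,0,0.018],1],[[-0.15,0,0],[0,0,0.018],1],[[-0.21,0,0],[0,0,0.018],1],[[-0.26,0,0],[0,0,0.018],1],[[-0.3,0,0],[0,0,0.018],1]]'
python3 - <<'E'
from h import *
s=observe();print(s["joint_pos"])
c=camera("wrist");cv2.imwrite("pics/w5.png",c["color"])
E
```

```text
eef_rot: [0.001, 0.999, -0.044, 0.0]
tcp_pos: [447.7, -250.2, 236.3]
time_s: 20.95
tcp_pos: [448.7, -246.2, 218.2]
eef_rot: [0.15, 0.988, -0.044, -0.007]
contact_force: [0.6, 0.2, -2.0]
width: 10.5
grasp_force: 97.8
[ 0.06400704  0.33649832  0.18554192  1.99470849  0.33454028  0.79834948
 -1.65504712]
```

View pics/w5.png

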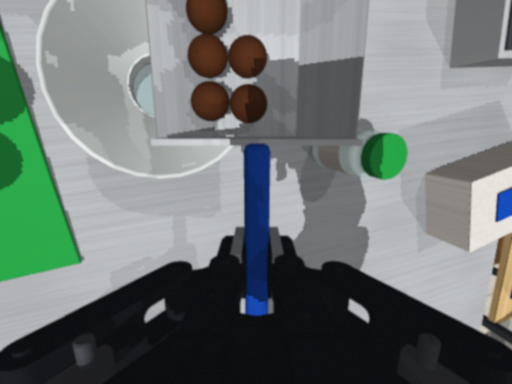

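```bash
python3 -m jog '[[[-0.05,0,0],[0,0,0],1],[[-0.1,0,0],[0,0,0],1],[[-0.15,0,0],[0,0,0],1],[[-0.19,0,0],[0,0,0],1],[[-0.23,0,0],[0,0,0],1],[[-0.26,0,0],[0,0,0],1],[[-0.29,0,0],[0,0,0],1],[[-0.32,0,0],[0,0,0],1],[[-0.35,0,0],[0,0,0],1],[[-0.38,0,0],[0,0,0],1]]'|sed -n 2,3p
python3 -m jog '[[[-0.03,0,0],[0,0,0],1],[[-0.06,0,0],[0,0,0],1],[[-0.09,0,0],[0,0,0],1],[[-0.12,0,0],[0,0,0],1],[[-0.15,0,0],[0,0,0],1],[[-0.18,0,0],[0,0,0],1],[[-0.21,0,0],[0,0,0],1],[[-0.24,0,0],[0,0,0],1],[[-0.27,0,0],[0,0,0],1],[[-0.3,0,0],[0,0,0],1]]'
python3 -m jog '[[[-0.03,0,0],[0,0,0],1],[[-0.05,0,0],[0,0,0],1],[[-0.05,0,0],[0,0,0],1],[[-0.05,0,0],[0,0,0],1],[[-0.05,0,0],[0,0,0],1],[[-0.05,0,0],[0,0,0],1],[[-0.05,0,0],[0,0,0],1],[[-0.05,0,0],[0,0,0],1],[[-0.05,0,0],[0,0,0],1],[[-0.05,0,0],[0,0,0],1]]'
python3 - <<'E'
from h import *
s=observe();print(s["joint_pos"])
a=camera("wrist")["color"];b=cv2.resize(camera("scene")["color"][90:218,215:386],(512,384),interpolation=cv2.INTER_CUBIC)
cv2.imwrite("pics/w6.png",cv2.resize(np.hstack([a,b]),(800,300)))
E
```

```text
tcp_pos: [448.4, -247.1, 218.1]
eef_rot: [0.333, 0.942, -0.043, -0.015]
time_s: 22.67
tcp_pos: [448.5, -247.1, 217.9]
eef_rot: [0.47, 0.882, -0.04, -0.022]
contact_force: [0.1, -1.0, -1.1]
width: 10.5
grasp_force: 98.0
time_s: 23.5
tcp_pos: [448.3, -247.7, 218.5]
eef_rot: [0.492, 0.869, -0.04, -0.023]
contact_force: [0.0, -0.2, -1.4]
width: 10.6
grasp_force: 98.1
[-0.51337137  0.6322595   0.45853866  2.16461983  0.97665576  0.94460033
 -2.58264297]
```

View pics/w6.png

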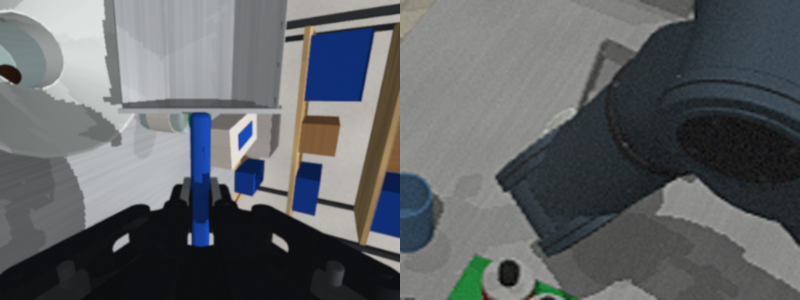

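The pan is empty and a nutmeg shows through the spout. Now I roll it back level.

```bash
python3 -m jog '[[[0.05,0,0],[0,0,0],1],[[0.15,0,0],[0,0,0],1],[[0.25,0,0],[0,0,0],1],[[0.35,0,0],[0,0,0],1],[[0.45,0,0],[0,0,0],1],[[0.55,0,0],[0,0,0],1],[[0.65,0,0],[0,0,0],1],[[0.75,0,0],[0,0,0],1],[[0.85,0,0],[0,0,0],1],[[0.95,0,0],[0,0,0],1]]'|sed -n 3p
python3 -m jog '[[[0.06,0,0],[0,0,0],1],[[0.08,0,0],[0,0,0],1],[[0.08,0,0],[0,0,0],1]]'|sed -n 2,3p
python3 - <<'E'
from h import *
t,r=tool();print(r.as_matrix().round(3).tolist())
a=camera("wrist")["color"];b=camera("top")["color"]
cv2.imwrite("pics/w7.png",cv2.resize(np.hstack([a,b]),(800,300)))
go([440,228,240],(.092,.9956))
E
```

```text
eef_rot: [0.038, 0.998, -0.046, -0.001]
tcp_pos: [447.2, -249.3, 218.2]
eef_rot: [0.0, 0.999, -0.048, -0.001]
[[0.995, -0.096, -0.001], [-0.096, -0.995, -0.0], [-0.001, 0.0, -1.0]]
shift [-0.0515, -0.4724, -0.0225]
turns [[-0.0022, 0.002, -3.1412], [0.0012, 0.0014, 0.0003]]
```

View pics/w7.png

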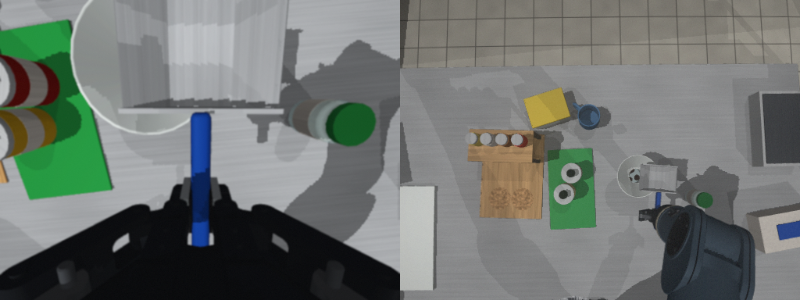

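```bash
python3 -m jog '[[[0,0,-0.05],[0,0,-0.022],1],[[0,0,-0.05],[0,0,-0.022],1],[[0,0,-0.05],[0,0,-0.022],1]]'|sed -n 2p
python3 -m jog '[[[0,0,0],[0,-0.02,0],1],[[0,0,0],[-0.002,-0.05,0],1],[[0,0,0],[-0.004,-0.085,0],1],[[0,0,0],[-0.006,-0.12,0],1],[[0,0,0],[-0.008,-0.155,0],1],[[0,0,0],[-0.01,-0.19,0],1],[[0,0,0],[-0.012,-0.225,0],1],[[0,0,0],[-0.014,-0.26,0],1],[[0,0,0],[-0.016,-0.295,0],1],[[0,0,0],[-0.018,-0.32,0],1]]'|sed -n 2p
python3 -m jog '[[[0,0,0],[-0.003,-0.03,0],1],[[0,0,0],[-0.006,-0.06,0],1],[[0,0,0],[-0.01,-0.09,0],1],[[0,0,0],[-0.013,-0.12,0],1],[[0,0,0],[-0.015,-0.14,0],1],[[0,0,0],[-0.015,-0.149,0],1],[[0,0,0],[-0.015,-0.149,0],1],[[0,0,0],[-0.015,-0.149,0],1]]'|sed -n 2,3p
python3 - <<'E'
from h import *
c=camera("wrist");cv2.imwrite("pics/w8.png",c["color"])
go([434.5,220.7,60],(.0435,.999));go([534.4,216.4,60])
E
```

```text
tcp_pos: [449.2, -246.5, 240.9]
tcp_pos: [442.9, 76.8, 239.8]
tcp_pos: [434.7, 221.9, 239.8]
eef_rot: [0.001, 1.0, -0.021, -0.0]
shift [-0.0003, 0.0001, 0.18]
turns [[-0.0008, 0.0023, -3.1411], [0.0015, 0.0005, 0.0005]]
shift [0.0997, 0.0001, 0.1799]
```

```bash
python3 -m jog '[[[0,0,0],[0,0,0.02],1],[[0,0,0],[0,0,0.05],1],[[0,0,0],[0,0,0.085],1],[[0,0,0],[0,0,0.12],1],[[0,0,0],[0,0,0.15],1],[[0,0,0],[0,0,0.172],1],[[0,0,0],[0,0,0.184],1],[[0,0,0],[0,0,0.188],1],[[0,0,0],[0,0,0.188],1]]'|sed -n 2,4p
python3 -m jog '[[[0,0,0],[0.01,0,0],1],[[0,0,0],[0.025,0,0],1],[[0,0,0],[0.04,0,0],1],[[0,0,0],[0.055,0,0],1],[[0,0,0],[0.07,0,0],1],[[0,0,0],[0.085,0,0],1],[[0,0,0],[0.096,0,0],1],[[0,0,0],[0.1,0,0],1],[[0,0,0],[0.1,0,0],1],[[0,0,0],[0.1,0,0],1]]'|sed -n 2,4p
python3 -m jog '[[[0,0,0],[0,0,0.007],1],[[0,0,0],[0,0,0.013],1],[[0,0,0],[0,0,0.017],1],[[0,0,0],[0,0,0.02],1],[[0,0,0],[0,0,0.021],1],[[0,0,0],[0,0,0.0215],1],[[0,0,0],[0,0,0.0215],1]]'
```

```text
tcp_pos: [435.0, 220.7, 51.8]
eef_rot: [0.001, 1.0, -0.022, -0.001]
contact_force: [0.4, 0.8, -0.8]
tcp_pos: [535.2, 217.9, 53.1]
eef_rot: [-0.0, 1.0, -0.021, 0.0]
contact_force: [-0.2, -0.3, -1.4]
time_s: 28.75
tcp_pos: [534.9, 218.2, 30.9]
eef_rot: [0.0, 1.0, -0.021, -0.0]
contact_force: [-0.5, 0.4, -0.4]
width: 10.0
grasp_force: 98.2
```

Release the pan slowly, rise, then go to look at the tins.

```bash
python3 -m jog '[[[0,0,0],[0,0,0.001],1],[[0,0,0],[0,0,0.001],0.7],[[0,0,0],[0,0,0.001],0.5],[[0,0,0],[0,0,0.001],0.2],[[0,0,0],[0,0,0.001],-0.2],[[0,0,0],[0,0,0.001],-0.2],[[0,0,0],[0,0,0.001],-0.2],[[0,0,0],[0,0,-0.02],-0.2],[[0,0,0],[0,0,-0.05],-0.2],[[0,0,0],[0,0,-0.08],-0.2]]'
python3 -m jog '[[[0,0,0],[0,0,-0.04],-0.2],[[0,0,0],[0,0,-0.08],-0.2],[[0,0,0],[0,0,-0.12],-0.2],[[0,0,0],[-0.04,0,-0.12],-0.2],[[0,0,0],[-0.07,0.03,-0.12],-0.2],[[0,0,0],[-0.07,0.06,-0.12],-0.2],[[0,0,0],[-0.07,0.08,-0.12],-0.2],[[0,0,0],[-0.07,0.08,-0.12],-0.2]]'|sed -n 2p
python3 - <<'E'
from h import *
c=camera("wrist");cv2.imwrite("pics/w9.png",cv2.resize(c["color"],(768,576),interpolation=cv2.INTER_CUBIC))
E
```

```text
time_s: 29.58
tcp_pos: [534.4, 217.8, 111.2]
eef_rot: [0.0, 1.0, -0.021, -0.001]
contact_force: [1.1, 0.0, 1.0]
width: 51.0
grasp_force: 0.0
tcp_pos: [461.1, 136.5, 231.4]
```

View pics/w9.png

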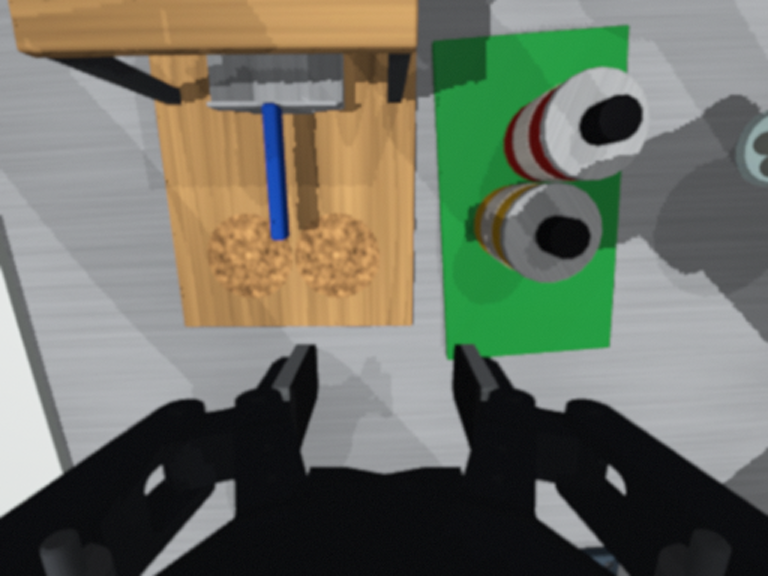

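```bash
python3 - <<'E'
from h import *
c=camera("wrist")
for n,u,v,z in [("red",621,116,126),("yel",573,237,126),("redlid",597,122,100),("yellid",549,232,100),("tipH",280,236,49),("backH",271,106,49),("c1",249,253,4),("c2",337,255,4)]: print(n,at(c,u/1.5,v/1.5,z))
go([560,0,230]);go([470,10,230])
E
```

```text
red [559.9   2.7]
yel [493.6  24.9]
redlid [560.7   2.8]
yellid [494.  29.]
tipH [494.3 219.9]
backH [588.8 216. ]
c1 [475.8 261.8]
c2 [470.2 181.9]
shift [0.1042, 0.1362, 0.0013]
shift [0.0138, 0.1302, 0.0013]
```

The yellow tin has been knocked from (449, 11) to about (493, 26); both tins are still standing. I'll fetch the red one first.

```bash
python3 -m jog '[[[0,0,0],[0.107,0.136,0],-0.2],[[0,0,0],[0.107,0.136,0],-0.2],[[0,0,0],[0.107,0.136,0],-0.2],[[0,0,0],[0.107,0.136,0],-0.2],[[0,0,0],[0.107,0.136,0],-0.2],[[0,0,0],[0.107,0.136,0],-0.2],[[0,0,0],[0.107,0.136,0],-0.2],[[0,0,0],[0.107,0.136,0],-0.2]]'|sed -n 2,3p
python3 - <<'E'
from h import *
c=camera("wrist");cv2.imwrite("pics/w10.png",cv2.resize(c["color"],(768,576),interpolation=cv2.INTER_CUBIC))
go([564,-0.5,114])
E
```

```text
tcp_pos: [562.5, 2.8, 230.7]
eef_rot: [-0.001, 1.0, -0.02, -0.0]
shift [0.0017, 0.0034, 0.1169]
```

View pics/w10.png

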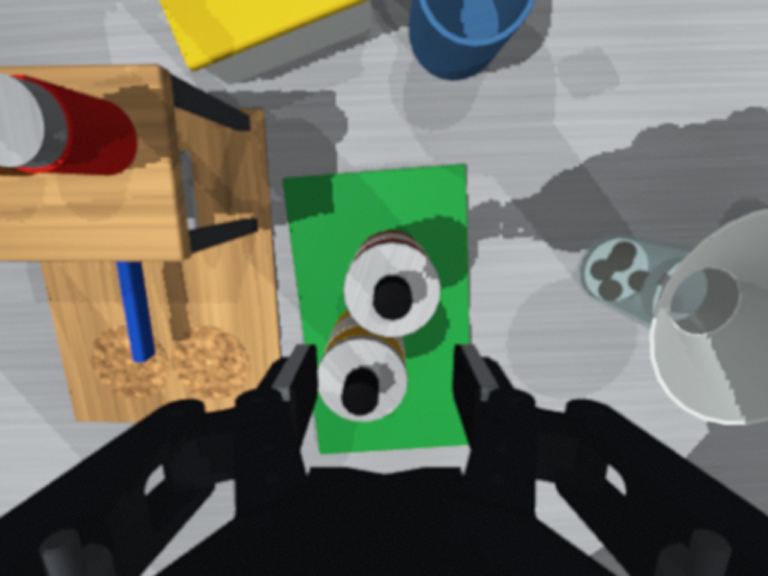

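```bash
python3 - <<'E'
from h import *
c=camera("wrist")
for n,u,v,z in [("red",392,300,126),("yel",360,394,126),("redlid",392,291,100),("yellid",363,379,100)]: print(n,at(c,u/1.5,v/1.5,z))
E
python3 -m jog '[[[0,0,0],[0.001,0.003,0.04],-0.2],[[0,0,0],[0.001,0.003,0.08],-0.2],[[0,0,0],[0.001,0.003,0.105],-0.2],[[0,0,0],[0.001,0.003,0.113],-0.2],[[0,0,0],[0.001,0.003,0.117],-0.2],[[0,0,0],[0.001,0.003,0.117],1],[[0,0,0],[0.001,0.003,0.117],1],[[0,0,0],[0.001,0.003,0.117],1],[[0,0,0],[0.001,0.003,0.117],1],[[0,0,0],[0.001,0.003,0.117],1]]' 50
python3 -m jog '[[[0,0,0],[0,0,0],1],[[0,0,0],[0,0,0],1],[[0,0,0],[0,0,-0.015],1],[[0,0,0],[0,0,-0.04],1],[[0,0,0],[0,0,-0.07],1],[[0,0,0],[0,0,-0.09],1],[[0,0,0],[0,0,-0.1],1],[[0,0,0],[0,0,-0.1],1],[[0,0,0],[0,0,-0.1],1]]'
python3 - <<'E'
from h import *
go([474.5,260,212])
E
```

```text
red [560.5  -1.4]
yel [496.8  22. ]
redlid [559.5  -1.8]
yellid [494.5  21.5]
time_s: 31.95
tcp_pos: [564.8, -1.8, 115.8]
eef_rot: [-0.0, 1.0, -0.021, 0.002]
contact_force: [-1.3, 1.1, 7.6]
width: 24.1
grasp_force: 49.6
time_s: 32.7
tcp_pos: [563.6, -2.4, 213.8]
eef_rot: [0.0, 1.0, -0.021, 0.0]
contact_force: [0.0, -0.1, -3.8]
width: 24.0
grasp_force: 49.7
shift [-0.1001, -0.2584, 0.0017]
```

```bash
python3 -m jog '[[[0,0,0],[-0.005,-0.015,0],1],[[0,0,0],[-0.02,-0.04,0],1],[[0,0,0],[-0.04,-0.07,0],1],[[0,0,0],[-0.06,-0.1,0],1],[[0,0,0],[-0.08,-0.14,0],1],[[0,0,0],[-0.095,-0.18,0],1],[[0,0,0],[-0.099,-0.22,0],1],[[0,0,0],[-0.099,-0.245,0],1],[[0,0,0],[-0.099,-0.258,0],1],[[0,0,0],[-0.099,-0.258,0],1]]'|sed -n 2p
python3 -m jog '[[[0,0,0],[0,0,0],1],[[0,0,0],[0,0,0.02],1],[[0,0,0],[0,0,0.04],1],[[0,0,0],[0,0,0.055],1],[[0,0,0],[0,0,0.065],1],[[0,0,0],[0,0,0.075],1],[[0,0,0],[0,0,0.08],1]]'|sed -n 2p
python3 - <<'E'
from h import *
go([475.5,259.5,114])
E
```

```text
tcp_pos: [474.4, 263.5, 212.2]
tcp_pos: [475.6, 258.4, 132.6]
shift [-0.0001, -0.0011, 0.0186]
```

```bash
python3 -m jog '[[[0,0,0],[0,-0.001,0.008],1],[[0,0,0],[0,-0.001,0.014],1],[[0,0,0],[0,-0.001,0.018],1],[[0,0,0],[0,-0.001,0.018],1],[[0,0,0],[0,-0.001,0.018],1]]'
python3 -m jog '[[[0,0,0],[0,0,0],0.5],[[0,0,0],[0,0,0],0.2],[[0,0,0],[0,0,0],-0.2],[[0,0,0],[0,0,0],-0.2],[[0,0,0],[0,0,0],-0.2],[[0,0,0],[0,0,-0.04],-0.2],[[0,0,0],[0,0,-0.08],-0.2],[[0,0,0],[0,0,-0.12],-0.2],[[0,0,0],[0,0,-0.12],-0.2]]'|sed -n 2p
python3 -m jog '[[[0,0,0],[0.03,0.235,0],-0.2],[[0,0,0],[0.03,0.235,0],-0.2],[[0,0,0],[0.03,0.235,0],-0.2],[[0,0,0],[0.03,0.235,0],-0.2],[[0,0,0],[0.03,0.235,0],-0.2],[[0,0,0],[0.03,0.235,0],-0.2],[[0,0,0],[0.03,0.235,0],-0.2],[[0,0,0],[0.03,0.235,0],-0.2],[[0,0,0],[0.03,0.235,0],-0.2],[[0,0,0],[0.03,0.235,0],-0.2]]'|sed -n 2p
python3 - <<'E'
from h import *
c=camera("wrist");cv2.imwrite("pics/w11.png",cv2.resize(c["color"],(768,576),interpolation=cv2.INTER_CUBIC))
t=camera("top");
g=c["color"].max(2);m=(g<45).astype(np.uint8);m[215:]=0
n,_,st,ce=cv2.connectedComponentsWithStats(m)
for i in range(1,n):
    if st[i,4]>150: print(st[i],ce[i].round(1),at(c,*ce[i],126))
go([495,24,115])
E
```

```text
time_s: 34.53
tcp_pos: [475.8, 260.7, 116.0]
eef_rot: [0.0, 1.0, -0.021, 0.0]
contact_force: [-0.3, -0.0, -3.0]
width: 24.2
grasp_force: 49.7
tcp_pos: [478.6, 262.6, 243.5]
tcp_pos: [495.9, 26.1, 236.0]
[147   0  33  29 469] [165.3  12.5] [652.1  93.4]
[144  76  40  25 503] [162.2  89.5] [594.1 103.1]
[  0  92  45   9 328] [23.7 95.8] [595.  225.4]
[248 183  25  28 539] [260.1 197. ] [495.5  22.8]
shift [-0.0007, 0.0021, 0.121]
```

```bash
python3 -m jog '[[[0,0,0],[0,0.003,0.04],-0.2],[[0,0,0],[0,0.003,0.08],-0.2],[[0,0,0],[0,0.003,0.105],-0.2],[[0,0,0],[0,0.003,0.116],-0.2],[[0,0,0],[0,0.003,0.121],-0.2],[[0,0,0],[0,0.003,0.121],1],[[0,0,0],[0,0.003,0.121],1],[[0,0,0],[0,0.003,0.121],1],[[0,0,0],[0,0.003,0.121],1],[[0,0,0],[0,0.003,0.121],1]]' 50
python3 -m jog '[[[0,0,0],[0,0,0],1],[[0,0,0],[0,0,0],1],[[0,0,0],[0,0,-0.015],1],[[0,0,0],[0,0,-0.04],1],[[0,0,0],[0,0,-0.06],1],[[0,0,0],[0,0,-0.07],1],[[0,0,0],[0,-0.03,-0.07],1],[[0,0,0],[-0.01,-0.06,-0.07],1],[[0,0,0],[-0.02,-0.09,-0.07],1],[[0,0,0],[-0.03,-0.11,-0.07],1]]'
python3 -m jog '[[[0,0,0],[0,0,0],1],[[0,0,0],[0,0,0],1]]' |sed -n 2p
python3 - <<'E'
from h import *
go([471,179,114])
E
```

```text
time_s: 37.05
tcp_pos: [496.4, 21.9, 115.8]
eef_rot: [-0.0, 1.0, -0.021, 0.001]
contact_force: [0.3, 1.3, 0.6]
width: 24.2
grasp_force: 49.5
time_s: 37.88
tcp_pos: [469.5, 135.3, 184.8]
eef_rot: [-0.0, 1.0, -0.02, -0.0]
contact_force: [0.8, 0.7, -4.0]
width: 23.9
grasp_force: 50.2
tcp_pos: [469.5, 133.7, 184.7]
shift [-0.0002, -0.0453, 0.0707]
```

```bash
python3 -m jog '[[[0,0,0],[0.0,-0.015,0],1],[[0,0,0],[0.0,-0.035,0],1],[[0,0,0],[0.001,-0.045,0],1],[[0,0,0],[0.001,-0.045,0.01],1],[[0,0,0],[0.001,-0.045,0.03],1],[[0,0,0],[0.001,-0.045,0.045],1],[[0,0,0],[0.001,-0.045,0.055],1],[[0,0,0],[0.001,-0.045,0.06],1],[[0,0,0],[0.001,-0.045,0.06],1]]'|sed -n 2p
python3 - <<'E'
from h import *
go([471.5,179,114])
E
python3 -m jog '[[[0,0,0],[0,0,0.005],1],[[0,0,0],[0,0,0.009],1],[[0,0,0],[0,0,0.011],1],[[0,0,0],[0,0,0.011],1],[[0,0,0],[0,0,0.011],1]]'
```

```text
tcp_pos: [473.0, 176.5, 123.9]
shift [-0.0016, -0.0024, 0.0099]
time_s: 39.22
tcp_pos: [473.4, 177.7, 114.2]
eef_rot: [-0.0, 1.0, -0.021, 0.0]
contact_force: [0.8, -0.3, -4.2]
width: 24.3
grasp_force: 50.3
```

```bash
python3 -m jog '[[[0,0,0],[-0.002,-0.001,0],1],[[0,0,0],[-0.002,-0.001,0.002],1],[[0,0,0],[-0.002,-0.001,0.002],1],[[0,0,0],[-0.002,-0.001,0.002],1]]'|sed -n 2,4p
python3 -m jog '[[[0,0,0],[0,0,0],0.5],[[0,0,0],[0,0,0],0.2],[[0,0,0],[0,0,0],-0.2],[[0,0,0],[0,0,0],-0.2],[[0,0,0],[0,0,0],-0.2],[[0,0,0],[0,0,-0.04],-0.2],[[0,0,0],[0,0,-0.08],-0.2],[[0,0,0],[0,0,-0.12],-0.2],[[0,0,0],[0,0,-0.12],-0.2]]'|sed -n 2p
python3 -m jog '[[[0,0,0],[-0.02,-0.04,0],-0.2],[[0,0,0],[-0.02,-0.04,0],-0.2],[[0,0,0],[-0.02,-0.04,0],-0.2],[[0,0,0],[-0.02,-0.04,0],-0.2]]'|sed -n 2p
python3 - <<'E'
from h import *
c=camera("wrist");cv2.imwrite("pics/w12.png",cv2.resize(c["color"],(768,576),interpolation=cv2.INTER_CUBIC))
E
```

```text
tcp_pos: [471.4, 179.2, 113.7]
eef_rot: [-0.0, 1.0, -0.021, 0.001]
contact_force: [-5.7, -2.1, 19.8]
tcp_pos: [474.3, 180.2, 238.8]
tcp_pos: [452.9, 219.7, 231.8]
```

View pics/w12.png

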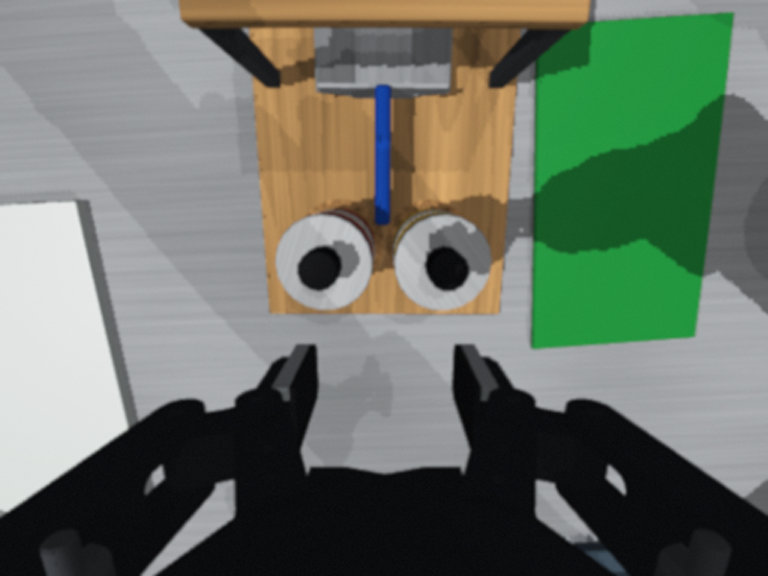

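```bash
python3 - <<'E'
from h import *
c=camera("wrist")
for n,u,v,z in [("redk",319,268,124),("yelk",446.5,267,124),("redlid",324,262,98),("yellid",442,262,98),("tipH",383,222,49),("backH",384,88,49),("FL",270,313,4),("FR",500,313,4)]: print(n,at(c,u/1.5,v/1.5,z))
go([525,-210,250])
E
```

```text
redk [472.6 258.5]
yelk [469.9 180.5]
redlid [471.7 259.3]
yellid [468.3 179.6]
tipH [492.7 218.6]
backH [588.2 213.7]
FL [408.8 329.6]
FR [399.5 111.9]
shift [0.0901, 0.4253, -0.018]
```

Tins and pan are within about 2 mm of their places. Now the funnel.

```bash
python3 -m jog '[[[0,0,0],[0.04,0.2,-0.018],-0.2],[[0,0,0],[0.04,0.3,-0.018],-0.2],[[0,0,0],[0.04,0.3,-0.018],-0.2],[[0,0,0],[0.04,0.3,-0.018],-0.2],[[0,0,0],[0.04,0.3,-0.018],-0.2],[[0,0,0],[0.04,0.3,-0.018],-0.2],[[0,0,0],[0.04,0.3,-0.018],-0.2],[[0,0,0],[0.04,0.3,-0.018],-0.2],[[0,0,0],[0.04,0.3,-0.018],-0.2],[[0,0,0],[0.04,0.3,-0.018],-0.2]]'|sed -n 2p
python3 -m jog '[[[0,0,0],[0.03,0.17,0],-0.2],[[0,0,0],[0.03,0.17,0],-0.2],[[0,0,0],[0.03,0.17,0],-0.2],[[0,0,0],[0.03,0.17,0],-0.2],[[0,0,0],[0.03,0.17,0],-0.2],[[0,0,0],[0.03,0.17,0],-0.2],[[0,0,0],[0.03,0.17,0],-0.2]]'|sed -n 2p
python3 - <<'E'
from h import *
print(observe()["joint_pos"].__repr__())
c=camera("wrist");cv2.imwrite("pics/w13.png",cv2.resize(c["color"],(768,576),interpolation=cv2.INTER_CUBIC))
go([571,-296,250],(.963,.27))
E
```

```text
tcp_pos: [480.1, -83.0, 249.7]
tcp_pos: [503.4, -251.4, 249.4]
array([ 0.3697686 ,  0.39902627,  0.01543963,  1.72474714, -0.00827079,
        1.01911205, -1.22371733])
shift [0.0693, 0.0427, -0.0005]
turns [[-0.0015, -0.0011, -1.884], [-0.001, 0.0014, 1.2576]]
```

View pics/w13.png

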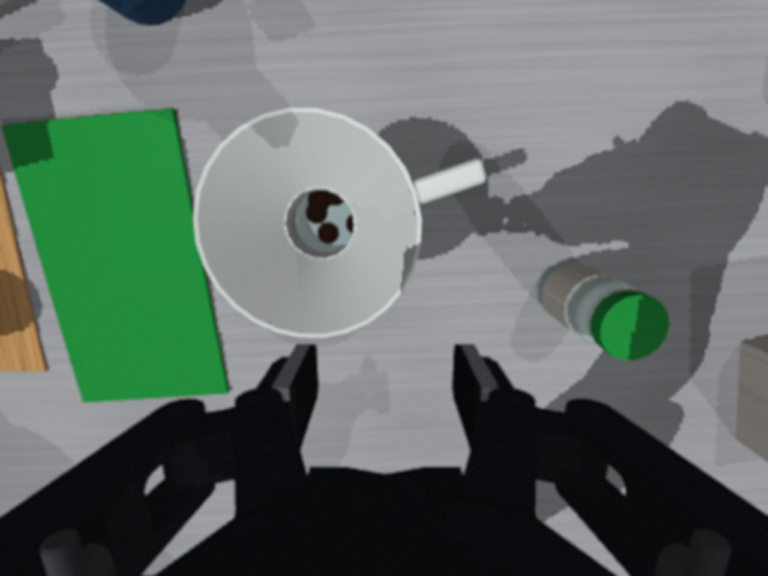

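```bash
python3 - <<'E'
from h import *
c=camera("wrist")
P={}
for n,u,v,z in [("tip",485,172,157),("root",416,193,157),("L",194,222,157),("R",421,222,157),("T",307,108,157),("B",312,337,157)]: P[n]=at(c,u/1.5,v/1.5,z);print(n,P[n])
ctr=np.array([(P["T"][0]+P["B"][0])/2,(P["L"][1]+P["R"][1])/2]);d=P["tip"]-ctr;print(ctr,np.hypot(*d));d/=np.hypot(*d);g=ctr+87*d;print(d,g)
go([*g,250],(-d[1],d[0]))
E
```

```text
tip [ 574.8 -307.5]
root [ 565.2 -270. ]
L [ 554.7 -145.5]
R [ 549.4 -272.4]
T [ 610.6 -214.1]
B [ 483.7 -205.8]
[ 547.15 -208.95] 102.35538578892661
[ 0.27013723 -0.96282183] [ 570.65193868 -292.71549933]
shift [0.0687, 0.0396, -0.0003]
turns [[-0.0012, -0.001, -1.8835], [-0.0009, 0.0011, 1.2581]]
```

```bash
python3 -m jog '[[[0,0,0.12],[0.0687,0.0405,0],-0.2],[[0,0,0.24],[0.0687,0.0405,0],-0.2],[[0,0,0.36],[0.0687,0.0405,0],-0.2],[[0,0,0.48],[0.0687,0.0405,0],-0.2],[[0,0,0.6],[0.0687,0.0405,0],-0.2],[[0,0,0.72],[0.0687,0.0405,0],-0.2],[[0,0,0.84],[0.0687,0.0405,0],-0.2],[[0,0,0.96],[0.0687,0.0405,0],-0.2],[[0,0,1.08],[0.0687,0.0405,0],-0.2],[[0,0,1.2],[0.0687,0.0405,0],-0.2]]'|sed -n 2,3p
python3 -m jog '[[[0,0,0.058],[0,0,0.02],-0.2],[[0,0,0.058],[0,0,0.04],-0.2],[[0,0,0.058],[0,0,0.06],-0.2],[[0,0,0.058],[0,0,0.06],-0.2]]'|sed -n 2,3p
python3 - <<'E'
from h import *
print(observe()["joint_pos"][6]);go([570.6,-293.3,135],(.963,.27))
c=camera("wrist");cv2.imwrite("pics/w14.png",c["color"])
E
```

```text
tcp_pos: [570.7, -293.7, 250.1]
eef_rot: [-0.001, 0.812, -0.583, -0.0]
tcp_pos: [569.1, -292.5, 186.4]
eef_rot: [0.0, 0.797, -0.604, -0.003]
-2.2597660356843203
shift [0.0014, -0.0014, 0.0514]
turns [[-0.0078, 0.006, -3.1412], [0.0038, 0.005, 0.0004]]
```

```bash
python3 -m jog '[[[0,0,0],[0.001,-0.001,0.02],-0.2],[[0,0,0],[0.001,-0.001,0.04],-0.2],[[0,0,0],[0.001,-0.001,0.051],-0.2],[[0,0,0],[0.001,-0.001,0.051],0.2],[[0,0,0],[0.001,-0.001,0.051],0.5],[[0,0,0],[0.001,-0.001,0.051],0.65],[[0,0,0],[0.001,-0.001,0.051],1],[[0,0,0],[0.001,-0.001,0.051],1],[[0,0,0],[0.001,-0.001,0.051],1],[[0,0,0],[0.001,-0.001,0.051],1]]' 70
python3 -m jog '[[[0,0,0],[0,0,0],1],[[0,0,0],[0,0,-0.003],1],[[0,0,0],[0,0,-0.008],1],[[0,0,0],[0,0,-0.015],1],[[0,0,0],[0,0,-0.023],1],[[0,0,0],[0,0,-0.031],1],[[0,0,0],[0,0,-0.039],1],[[0,0,0],[0,0,-0.047],1],[[0,0,0],[0,0,-0.055],1],[[0,0,0],[0,0,-0.06],1]]'
python3 - <<'E'
from h import *
go([528,-80,190])
a=camera("wrist")["color"];b=cv2.resize(camera("scene")["color"][90:258,215:439],(512,384),interpolation=cv2.INTER_CUBIC)
cv2.imwrite("pics/w15.png",cv2.resize(np.hstack([a,b]),(800,300)))
E
```

```text
time_s: 44.3
tcp_pos: [572.0, -297.5, 140.1]
eef_rot: [-0.0, 0.796, -0.605, 0.001]
contact_force: [0.7, -0.4, 6.7]
width: 13.1
grasp_force: 71.0
time_s: 45.13
tcp_pos: [571.6, -297.2, 200.4]
eef_rot: [-0.0, 0.796, -0.605, 0.001]
contact_force: [0.9, 0.5, -1.8]
width: 12.8
grasp_force: 70.1
shift [-0.2209, -0.016, 0.0102]
```

View pics/w15.png

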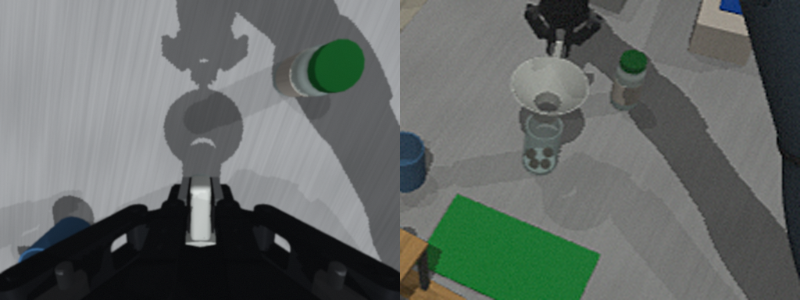

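```bash
python3 -m jog '[[[0,0,0],[-0.008,-0.001,0],1],[[0,0,0],[-0.025,-0.002,0],1],[[0,0,0],[-0.05,-0.004,0],1],[[0,0,0],[-0.08,-0.006,0],1],[[0,0,0],[-0.11,-0.008,0],1],[[0,0,0],[-0.14,-0.01,0],1],[[0,0,0],[-0.17,-0.012,0],1],[[0,0,0],[-0.195,-0.014,0],1],[[0,0,0],[-0.212,-0.016,0],1],[[0,0,0],[-0.22,-0.016,0],1]]'|sed -n 2p
python3 -m jog '[[[0,0,0],[0,0,0.01],1],[[0,0,0],[0,0,0.03],1],[[0,0,0],[0,0,0.05],1],[[0,0,0],[0,0,0.07],1],[[0,0,0],[0,0,0.09],1],[[0,0,0],[0,0,0.105],1],[[0,0,0],[0,0,0.117],1],[[0,0,0],[0,0,0.125],1],[[0,0,0],[0,0,0.13],1],[[0,0,0],[0,0,0.13],1]]'
python3 -m jog '[[[0,0,0],[0,0,0.003],1],[[0,0,0],[0,0,0.006],1],[[0,0,0],[0,0,0.008],1],[[0,0,0],[0,0,0.008],1]]'
```

```text
tcp_pos: [527.1, -77.0, 198.4]
time_s: 46.9
tcp_pos: [527.4, -81.6, 67.8]
eef_rot: [0.001, 0.796, -0.606, -0.001]
contact_force: [-0.4, -0.7, -1.6]
width: 12.5
grasp_force: 70.1
time_s: 47.23
tcp_pos: [528.4, -81.0, 61.3]
eef_rot: [-0.0, 0.796, -0.605, 0.001]
contact_force: [0.2, -0.9, 3.5]
width: 12.8
grasp_force: 70.9
```

```bash
python3 -m jog '[[[0,0,0],[0,0,0],0.6],[[0,0,0],[0,0,0],0.4],[[0,0,0],[0,0,0],0.1],[[0,0,0],[0,0,0],-0.2],[[0,0,0],[0,0,0],-0.2],[[0,0,0],[0,0,-0.02],-0.2],[[0,0,0],[0,0,-0.06],-0.2],[[0,0,0],[0,0,-0.1],-0.2],[[0,0,0],[0,0,-0.14],-0.2],[[0,0,0],[0,0,-0.18],-0.2]]'
python3 -m jog '[[[0,0,0],[0,-0.04,0],-0.2],[[0,0,0],[0.1,-0.08,0],-0.2],[[0,0,0],[0.1,-0.08,0],-0.2],[[0,0,0],[0.1,-0.08,0],-0.2],[[0,0,0],[0.1,-0.08,0],-0.2],[[0,0,0],[0.1,-0.08,0],-0.2]]'|sed -n 2p
python3 - <<'E'
from h import *
cv2.imwrite("pics/f1.png",cv2.resize(camera("scene")["color"][80:360,130:400],(660,600),interpolation=cv2.INTER_CUBIC))
c=camera("top")["color"];cv2.imwrite("pics/f2.png",cv2.resize(c[90:320,70:430],(720,460),interpolation=cv2.INTER_CUBIC))
E
```

```text
time_s: 48.07
tcp_pos: [527.4, -80.8, 242.9]
eef_rot: [0.0, 0.796, -0.605, -0.0]
contact_force: [1.1, -0.1, -1.0]
width: 51.1
grasp_force: 0.0
tcp_pos: [631.7, -157.3, 240.2]
```

View pics/f1.png

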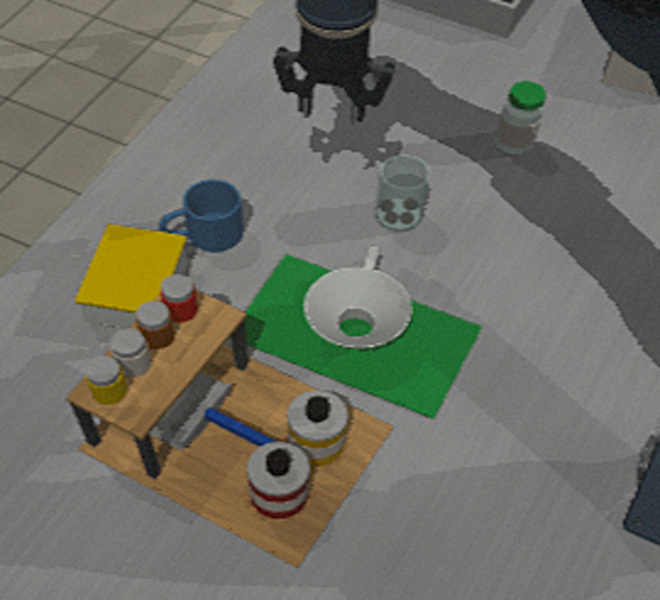

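The final view shows everything in place: the tins on the coasters at (278, 480) and (318, 428), the empty pan home with its handle forward, the funnel standing on the board at (357, 305), and the nutmegs in the upright jar at (402, 195).

```bash
python3 -c "
from bench import *
print(hand_in())"
```

```text
the job is handed in; nothing more can be done
None
```

The job is handed in: by the last pictures the nutmegs are in the upright jar, the empty pan is home with its handle to the front, both tins are on their coasters (about 2 mm from centre by my measurement), and the funnel is standing on the green board; the mug, tub and sauce jar look undisturbed.

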